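# Shut the turbidimeter on the blank and lay the next sample over

## Robot

A 6-joint arm with a two-finger parallel gripper is mounted at the origin on the work surface. World frame = base frame: x ahead of the robot, y to its left, z up, the work surface at z = 0. Lengths are in m, angles in rad, forces in N, time in s.
With the tool pointing down it reaches from about 0.35 to 1 m from the base axis. Payload 7.1 kg.
Tool frame: the origin (TCP) lies at the centre of the arm's flange, where the gripper is bolted on; the fingertips stand tip_extent ahead of it and the grasp point (between the pads) lies 155 mm ahead of it (tip_extent is the distance from the TCP to the fingertips, in m); z points along the fingers, y is the line along which they close (so a half turn about z gives the same grasp; the last joint's range is limited). The gripper opens to 85 mm and grips with 20 to 120 N. Pads are 22 mm wide; open, the fingers measure 114 mm over their backs; the gripper's body (76 mm by 85 mm) begins 54 mm behind the grasp point. The pads swing forward as they close: fully open they stand 13 mm farther back than shut.
Start: joints at [1.101, 0.423, 1.63, -0, 1.089, -0.019], TCP at [0.272, 0.563, 0.405] pointing down, gripper open.
Joint ranges: [-3, 3], [-0.9, 2.11], [0.09, 2.58], [-1.31, 4.45], [0.11, 2.69], [-2.54, 2.54]. Speed limits (rad/s): [2.39, 2.39, 3.01, 3.14, 3.14, 3.14].

## Interface

Orientations are given as a unit quaternion [x, y, z, w].
In Python, from station import * gives the robot as it stands. The module is installed in compiled form; this text tells all that it offers.
- The arm moves only by the tool carry_out, never from a script. Its argument "motion" is a list that holds one entry, the list of rows, each a list of 6 numbers: the shift along the tool's x, y, z in cm, then the turn, a rotation vector about the tool's x, y, z in degrees. A call has 1 to 12 rows; each row shifts and turns the commanded pose from where the row before left it, along the tool's axes as they then stand; what a row does not reach is not made up. A row lasts 1/10 s, in which the tool goes at most 50 mm and 8.59 degrees, less where a joint would pass 70% of its speed; a pose out of reach is approached as far as the arm can. A call is refused whole if a number of a shift passes 5 or a number of a turn 8.59, either way. A call with a gripper value outside its range is refused whole. "hand" is the finger opening in cm, from 0 to 8.54, set as the call begins (left out, the last holds). The fingers move at their own pace and stop on an object; "force" is the grip in N (left out, the last holds). Time passes only in rows, so rows that do not move let the fingers close. It gives the time, the measured TCP pose, the force, the opening and the grip force at its end, in the units of the state.
- state(): the state, without advancing time (a new reading comes with each control period).
- grab_frame(name): name is "side" or "top" or "wrist"; returns (picture, depth): 384x512x3 uint8, blue, green, red; 384x512 float32, m along the optical axis (not along the pixel's ray), 0 where there is no reading.
- camera_info(name): a dict with "intrinsics" (3x3 intrinsics, pixels), "distortion" ([k1, k2, p1, p2, k3] as OpenCV has them; the pictures are not rectified), "R" (3x3) and "t" (3): a world point X has camera coordinates R X + t. Camera axes: x right, y down, z forward; pixel columns grow to the right and rows downward; lengths in m; the calibration is good to about 2 mm. A picture is of the moment at which its call begins: read the wrist's pose just before it. camera_info takes no time and is no camera call; for the wrist camera it gives the pose at the moment of the call.
- finish_job(): hands the job in; it is judged then, once.
The state is a dict: "clock": time; "joints": joint angles; "joint_vel": joint speeds; "tau": joint torques, N m; "ee_pos": TCP position; "ee_rot": TCP orientation; "ft_force": force on the tool from outside, world axes, zero at the start; "wrist_torque": the same for the moment, N m; "opening": finger opening in m; "grip_force": force on a finger pad.
Only numpy, scipy, OpenCV 4.12 (cv2) and the standard library are available. Lean on these libraries where they do the work, as an engineer would, in place of code of your own. Each camera call takes 0.05 s, during which the arm holds its last target. There are 200 camera calls.

## Task

The blank is already standing in the turbidimeter: gently lower the hinged lid until it is fully closed so that the meter can zero itself. Meanwhile rouse the next sample: draw the red-capped vial straight up out of the rack until it is clear, then turn it over onto its side so that its sediment spreads along the glass. Finish while still holding it like that in the gripper, lying level, still, and at least 20 cm above the bench; leave everything else where it stands and the lid shut.

Things in the scene. Friction and masses are not known exactly. Their poses are not given: they have to be found in the camera images.
- turbidimeter: bench turbidimeter, fixed: white box 240 mm deep (x -135 to +105), 220 mm wide (y +-110), flat deck 115 mm above the bench; a grey keypad panel slopes along its front from x -135 (55 mm high) to x -75 (115 mm high). Origin on the bench; +x points from keypad to rear, z up. The sample well, at x -15, y 0, holds the blank.
- lid (a joint): grey hinged lid over the sample well, rad: 0 fully closed (flat on the deck), grows as its front edge swings up and back, stop at 1.6; starts open at 1.2 to 1.55. The hinge is stiff: the lid (110 g) stays at any angle where it is left, takes 0.3 to 1.5 N at its front edge to lower, and nothing snaps it shut. See lid_hinge and lid_edge for its shape.
- lid_hinge (a point): mid-point of the lid's hinge axis: in the turbidimeter's frame x +40, y 0, 121 mm above the bench; the axis runs along the turbidimeter's y. Axes as the turbidimeter's. The lid is a hollow hood, 110 mm long from this axis to its front edge, 100 mm wide, walls 4 mm thick, with a 40 mm wide blue finger lip standing 7 mm out of its front wall near the deck.
- lid_edge (a point): moves with the lid: middle of the front edge of its flat outer top, 110 mm along the lid from the hinge axis and 30 mm out from it (at right angles to the top). -x points from hinge to front edge, z out of the outer top (up when closed, towards the rear when open). Closed it is 151 mm above the bench.
- rack: blue plastic vial rack, fixed: 60 mm deep (x), 242 mm long (y), 45 mm high; one row of four 28 mm round holes at y -81, -27, +27, +81 (x 0) through a 6 mm top plate; the vials stand on a floor 6 mm above the bench. Origin: centre of its underside on the bench; z up.
- vial_red: the sample to take: glass vial of dark red wine, closed with a ribbed red cap; glass 25 mm diameter, cap 26 mm diameter and 18 mm high, 95 mm high in all, about 50 to 90 g. Origin: centre of its underside; z along the vial, up through the cap. It stands upright in one of the rack's holes (which varies), the upper 56 mm showing above the rack; neighbours' centres are 54 mm or more away.
- vial_red_mid (a point): the middle of the red-capped vial: on its axis, 47.5 mm from its foot. Axes as the vial's.
- vial_yellow: a capped glass sample vial like vial_red but with a yellow cap; standing in another hole of the rack; leave it there. Same size and origin as vial_red.
- vial_white: a capped glass sample vial like vial_red but with a white cap; standing in another hole of the rack; leave it there. Same size and origin as vial_red.
- blank: the blank: clear vial with a black cap, same size and origin as vial_red, standing in the turbidimeter's well with its top 18 mm above the deck; leave it there, the lid closes over it without touching it.
- flask_a: conical glass flask with a cork, 84 mm diameter at the foot, 158 mm high with the cork; loose; origin at the centre of its underside. Leave alone.
- flask_b: second conical flask, the same. Leave alone.
- wash_bottle: white plastic wash bottle with red top and spout, 66 mm diameter, about 185 mm high; loose; origin at the centre of its underside. Leave alone.
- beaker: empty glass beaker, 68 mm diameter, 92 mm high; loose; origin at the centre of its underside. Leave alone.
- wipes_box: green and white box of wipes, 115 x 215 x 80 mm, with one wipe standing out of its top to 105 mm; loose; origin at the centre of its underside. Leave alone.

How it is judged:
On the way, in this order (a step that is already met when the one before it is completed fails the run):
1. the lid is fully closed over the blank (value of joint lid below 0.05 rad and velocity of joint lid above -0.1 rad/s), for 0.2 s.
2. the red-capped vial is drawn up, upright, until its foot is clear of the rack's top (z of vial_red in the frame of rack above 0.047 m and angle between vial_red's own z axis and vertical below 0.4 rad), for 0.05 s.
At the end, for the whole second after the job is handed in: The lid is closed (within 0.05 rad); the red-capped vial is held still in the fingers, touching neither rack nor turbidimeter, its axis within 25 degrees of level (cap either way) and its middle at least 19 cm above the bench (value of joint lid below 0.05 rad and height (world z) of vial_red_mid above 0.19 m and angle between vial_red's own z axis and vertical between 1.13 and 2.01 rad and linear speed of vial_red below 0.03 m/s and angular speed of vial_red below 0.3 rad/s and contact force between vial_red and the fingers above 1 N and contact force between vial_red and rack below 0.1 N and contact force between vial_red and turbidimeter below 0.1 N); the arm keeps its last pose, push and grip.
It fails at once if the lid is slammed (faster than 3 rad/s) (velocity of joint lid below -3 rad/s).
It fails at once if another vial or the blank is moved by more than 15 mm (distance of any of vial_yellow, vial_white, blank from where it was at the start of the episode above 0.015 m).
It fails at once if a flask, the beaker, the wash bottle or the box of wipes is moved by more than 20 mm (distance of any of flask_a, flask_b, wash_bottle, beaker, wipes_box from where it was at the start of the episode above 0.02 m).
It also fails if it takes over 53 s, if anything falls off the work surface, if the arm or the gripper's body presses on something with over 40 N, if the wrist force passes 120 N, or if a joint passes its speed limit or range.

## Working session

There is one attempt and no reset: what is moved stays moved. The work goes in short steps, Python scripts to look and compute and a tool call to move; the robot and the scene stay as the last step left them, time stands still between calls to the robot, and variables do not carry over. Pictures are saved under pics/ and viewed, at most 10 in all, crops included, and the job is handed in when it is done.

Besides the shell and the picture viewer there is one more tool, called after "Call:" as name([rows], argument=value, ...), one row to a line, values as JSON. carry_out: Moves the arm, as the interface text tells. Its arguments: {"type":"object","properties":{"motion":{"type":"array"},"hand":{"type":"number"},"force":{"type":"number"}},"required":["motion"]}

```bash
mkdir -p pics; cat > h.py <<'E'
from station import *
import numpy as np, cv2
from scipy.spatial.transform import Rotation as Rn
def cloud(name):
    c=camera_info(name); im,d=grab_frame(name)
    v,u=np.mgrid[0:384,0:512]
    p=cv2.undistortPoints(np.stack([u,v],-1).reshape(-1,1,2).astype(np.float64),np.array(c["intrinsics"]),np.array(c["distortion"])).reshape(384,512,2)
    X=np.dstack([p*d[...,None],d[...,None]])-np.array(c["t"])
    return im,d,X@np.array(c["R"])
def save(n,im): cv2.imwrite(f"pics/{n}.png",im)
E
python3 - <<'E'
from h import *
a,d,X=cloud("top"); b,e,Y=cloud("side")
np.savez("s.npz",a=a,X=X,b=b,Y=Y,d=d,e=e)
save("top",a);save("side",b)
s=state();print({k:np.round(v,3) for k,v in s.items()})
E
```

```text
{'clock': np.float64(0.1), 'joints': array([ 1.101,  0.424,  1.631, -0.   ,  1.089, -0.019]), 'joint_vel': array([-0.001, -0.001, -0.002, -0.   ,  0.001, -0.001]), 'tau': array([ 1.0000e-03, -5.5842e+01, -2.8245e+01, -0.0000e+00,  3.0000e-03,
        0.0000e+00]), 'ee_pos': array([0.272, 0.562, 0.404]), 'ee_rot': array([ 0.223,  0.975, -0.001, -0.   ]), 'ft_force': array([-0.508,  0.508, -0.884]), 'wrist_torque': array([ 0.012,  0.004, -0.013]), 'grip_force': np.float64(0.0), 'opening': np.float64(0.085)}
```

View pics/top.png

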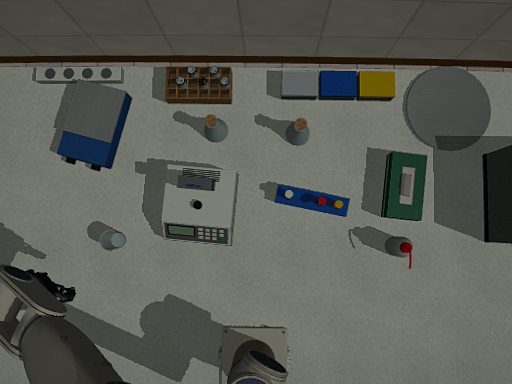

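View pics/side.png

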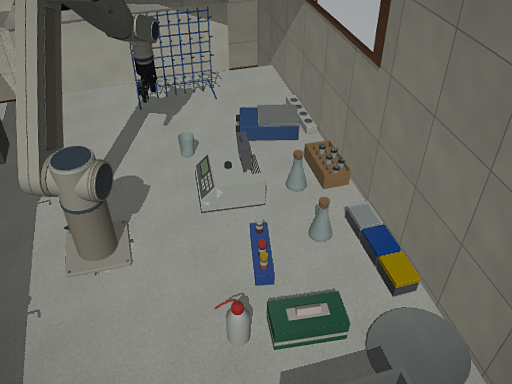

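The top view shows the turbidimeter at about (200,205), with the blank's cap at (197,205) and the open lid at (199,178). The rack is at (312,200), with white at (289,194), red at (322,201) and yellow at (338,204). The side view shows the lid nearly upright at (247,150), and the red cap at (262,244) between white and yellow.

```bash
python3 - <<'E'
from h import *
z=np.load("s.npz")
for n,im,X in(("top",z["a"],z["X"]),("side",z["b"],z["Y"])):
    hsv=cv2.cvtColor(im,cv2.COLOR_BGR2HSV); H,S,V=cv2.split(hsv)
    rx=(X[...,0]>.2)&(X[...,0]<.9)
    rack=rx&(X[...,1]>-.4)&(X[...,1]<0)
    for c,m in(("red",((H<6)|(H>174))&(S>150)&(V>70)),("yel",(H>18)&(H<32)&(S>130)&(V>70)),("whi",(S<70)&(V>120)&(X[...,2]>.06))):
        m=m&rack&(X[...,2]>.07)&(X[...,2]<.125)
        P=X[m]; print(n,c,len(P),np.round(np.median(P,0),4) if len(P) else'', np.round(np.percentile(P[:,2],95),4) if len(P) else '')
    m=rack&(H>105)&(H<125)&(S>150)&(X[...,2]>.035)&(X[...,2]<.055); P=X[m]
    r=cv2.minAreaRect(P[:,:2].astype(np.float32)*1000); print(n,"rack",r,np.median(P[:,2]))
    t=rx&(X[...,1]>.0)&(X[...,1]<.4)
    m=t&(abs(X[...,2]-.115)<.006); P=X[m]
    r=cv2.minAreaRect(P[:,:2].astype(np.float32)*1000); print(n,"deck",len(P),r,np.median(P[:,2]))
    m=t&(X[...,2]>.125)&(X[...,2]<.145)&(V<60); P=X[m]; print(n,"blank",len(P),np.round(np.median(P,0),4))
    m=t&(X[...,2]>.15)&(X[...,2]<.3); P=X[m]; print(n,"lid",len(P),np.round([P.min(0),np.median(P,0),P.max(0)],3).tolist())
c=camera_info("top");print(-np.array(c["R"]).T@c["t"])
E
```

```text
top red 51 [ 0.5295 -0.2085  0.103 ] 0.1085
top yel 58 [ 0.5211 -0.2656  0.102 ] 0.1083
top whi 38 [ 0.5484 -0.1049  0.1033] 0.106
top rack ((691.048828125, -215.13526916503906), (239.52496337890625, 379.6690673828125), 79.0606918334961) 0.047201583009972854
top deck 3113 ((606.722900390625, 175.48684692382812), (218.68601989746094, 347.7022399902344), 85.32646942138672) 0.11678188376792402
top blank 62 [0.511  0.1807 0.1353]
top lid 568 [[0.547, 0.122, 0.15], [0.573, 0.159, 0.233], [0.791, 0.227, 0.244]]
side red 57 [ 0.5293 -0.218   0.0999] 0.1062
side yel 69 [ 0.5182 -0.2706  0.1   ] 0.1067
side whi 199 [ 0.752  -0.1528  0.0933] 0.1198
side rack ((703.7561645507812, -222.48577880859375), (239.02664184570312, 404.3122863769531), 79.02922821044922) 0.04595648256913487
side deck 1500 ((613.9378662109375, 173.93838500976562), (235.65054321289062, 360.2968444824219), 86.67937469482422) 0.11644792476483
side blank 34 [0.5103 0.1762 0.1324]
side lid 442 [[0.548, 0.118, 0.15], [0.571, 0.134, 0.209], [0.79, 0.233, 0.243]]
[ 0.4381332  -0.03504438  1.60858742]
```

```bash
python3 - <<'E'
from h import *
import station; print([k for k in dir(station) if k[0]!='_'])
try: print(tip_extent)
except NameError: pass
z=np.load("s.npz")
for n,im,X in(("top",z["a"],z["X"]),("side",z["b"],z["Y"])):
    t=(X[...,0]>.38)&(X[...,0]<.66)&(X[...,1]>.03)&(X[...,1]<.34)
    m=(t&(abs(X[...,2]-.116)<.007)).astype(np.uint8)
    m=cv2.morphologyEx(m,cv2.MORPH_OPEN,np.ones((3,3)))>0
    print(n,cv2.minAreaRect(X[m][:,:2].astype(np.float32)*1000))
    m=t&(X[...,2]>.14)&(X[...,2]<.26)&(X[...,0]>.52); P=X[m]
    for a in np.arange(.14,.26,.01):
        q=P[(P[:,2]>a)&(P[:,2]<a+.01)]
        if len(q)>4: print(round(a,2),len(q),np.round([*np.percentile(q[:,0],[3,50,97]),*np.percentile(q[:,1],[3,97])],3))
E
```

```text
['IKError', 'camera_info', 'finish_job', 'grab_frame', 'state', 'tip_extent']
0.1734
top ((535.4742431640625, 181.3128204345703), (218.6815643310547, 190.7642822265625), 85.30056762695312)
0.14 5 [0.526 0.577 0.587 0.128 0.174]
0.15 5 [0.555 0.56  0.585 0.128 0.131]
0.18 8 [0.555 0.565 0.584 0.128 0.13 ]
0.2 5 [0.55  0.562 0.583 0.128 0.131]
0.22 29 [0.551 0.559 0.583 0.134 0.223]
0.23 371 [0.551 0.57  0.587 0.13  0.224]
0.24 17 [0.554 0.561 0.58  0.148 0.195]
side ((537.3541259765625, 177.87371826171875), (232.02822875976562, 191.16961669921875), 84.61064910888672)
0.14 28 [0.558 0.569 0.589 0.123 0.228]
0.15 24 [0.557 0.569 0.587 0.123 0.228]
0.16 31 [0.553 0.568 0.588 0.124 0.231]
0.17 24 [0.555 0.566 0.588 0.123 0.225]
0.18 26 [0.553 0.564 0.584 0.122 0.225]
0.19 24 [0.552 0.566 0.583 0.122 0.225]
0.2 24 [0.55  0.564 0.582 0.122 0.222]
0.21 25 [0.55  0.566 0.582 0.122 0.161]
0.22 41 [0.549 0.562 0.583 0.122 0.22 ]
0.23 147 [0.552 0.571 0.587 0.128 0.225]
0.24 7 [0.556 0.559 0.562 0.161 0.191]
```

Call:
carry_out([
  [[0, 0, -0.5, 0, 0, 8.5], [0, 0, -0.5, 0, 0, 8.5], [0, 0, -0.5, 0, 0, 8.5], [0, 0, -0.5, 0, 0, 8.5], [0, 0, -0.5, 0, 0, 8.5], [0, 0, -0.5, 0, 0, 8.5], [0, 0, -0.5, 0, 0, 8.5], [0, 0, -0.5, 0, 0, 8.5], [0, 0, 0, 0, 0, 1.2]],
], hand=0, force=30)

```text
clock: 1.0
ee_pos: [0.2723, 0.5626, 0.445]
ee_rot: [0.738, 0.675, 0.0, -0.0]
ft_force: [0.1, 0.3, 0.6]
opening: -0.0001
grip_force: 0.0
```

Call:
carry_out([
  [[-3, 3.2, 0, 0, 0, 0], [-3, 3.2, 0, 0, 0, 0], [-3, 3.2, 0, 0, 0, 0], [-3, 3.2, 0, 0, 0, 0], [-3, 3.2, 0, 0, 0, 0], [-3, 3.2, 0, 0, 0, 0], [-3, 3.2, 0, 0, 0, 0], [-3, 3.2, 0, 0, 0, 0], [-3, 3.2, 0, 0, 0, 0], [-3, 3.2, 0, 0, 0, 0], [-3, 3.2, 0, 0, 0, 0], [-3, 3.2, 0, 0, 0, 0]],
])

```text
clock: 2.2
ee_pos: [0.6241, 0.1687, 0.4441]
ee_rot: [0.736, 0.677, -0.0, -0.0]
ft_force: [0.2, 0.3, -0.3]
opening: -0.0002
grip_force: 0.0
```

```bash
python3 - <<'E'
from h import *
s=state();print({k:np.round(v,4).tolist() for k,v in s.items()}); print(Rn.from_quat(s["ee_rot"]).as_matrix().round(3))
im,d,X=cloud("wrist"); save("w1",im)
print(-np.array(camera_info("wrist")["R"]).T@camera_info("wrist")["t"])
E
```

```text
{'clock': 2.2, 'joints': [0.2456, 0.4156, 1.5447, 0.0001, 1.1821, 0.3298], 'joint_vel': [-0.6138, 0.2865, -0.4394, 0.0034, 0.147, -0.6126], 'tau': [2.4617, -59.5328, -27.6509, -0.1209, -0.06, 0.7889], 'ee_pos': [0.6241, 0.1687, 0.4441], 'ee_rot': [0.7363, 0.6767, -0.0003, -0.0002], 'ft_force': [0.2321, 0.3178, -0.3499], 'wrist_torque': [0.0865, -0.0406, 0.0169], 'grip_force': 0.0, 'opening': -0.0002}
[[ 0.084  0.996 -0.001]
 [ 0.996 -0.084 -0.   ]
 [-0.    -0.001 -1.   ]]
[0.63482087 0.24343226 0.41377354]
```

Call:
carry_out([
  [[0, 0, 1.5, 0, 0, 0], [0.3, 0, 1.5, 0, 0, 0], [0.3, 0, 1.5, 0, 0, 0], [0, 0, 1.2, 0, 0, 0], [0, 0, 0, 0, 0, 0]],
])

```text
clock: 2.75
ee_pos: [0.6225, 0.1772, 0.3849]
ee_rot: [0.737, 0.676, -0.002, -0.001]
ft_force: [0.9, 0.6, -0.1]
opening: 0.0002
grip_force: 0.0
```

```bash
python3 - <<'E'
from h import *
s=state();print({k:np.round(s[k],4).tolist() for k in("clock","joints","ee_pos","ft_force")})
im,d,X=cloud("side"); im2,_,_=cloud("wrist")
save("s2",np.hstack([cv2.resize(im[70:230,150:310],(400,400)),cv2.resize(im2,(400,300))[:, :].copy() if 0 else cv2.resize(im2,(400,400))]))
E
```

```text
{'clock': 2.75, 'joints': [0.259, 0.4778, 1.5917, -0.0, 1.0768, 0.3446], 'ee_pos': [0.6225, 0.1772, 0.3849], 'ft_force': [0.8897, 0.5548, -0.0874]}
```

View pics/s2.png

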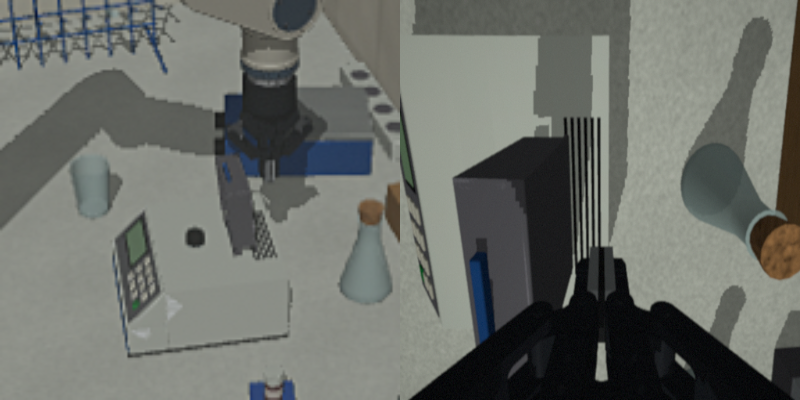

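The crop shows the closed fingers at about (270,170) standing behind the open lid at (235,205). The wrist view confirms a clear gap, with the lip on the far side. I'll push along the arc.

Call:
carry_out([
  [[0, -0.6, 0, 0, 0, 0], [0, -0.6, 0, 0, 0, 0], [0, -0.6, -0.1, 0, 0, 0], [0, -0.5, -0.1, 0, 0, 0], [0, -0.7, -0.1, 0, 0, 0], [0, -0.7, -0.1, 0, 0, 0], [0, -0.7, -0.1, 0, 0, 0], [0, -0.7, 0, 0, 0, 0]],
])

```text
clock: 3.65
ee_pos: [0.5724, 0.1808, 0.3929]
ee_rot: [0.737, 0.675, 0.0, 0.0]
ft_force: [1.5, -1.7, 0.2]
opening: -0.0002
grip_force: 0.5
```

Call:
carry_out([
  [[0, -0.7, 0.1, 0, 0, 0], [0, -0.7, 0.1, 0, 0, 0], [0, -0.7, 0.2, 0, 0, 0], [0, -0.7, 0.2, 0, 0, 0], [0, -0.65, 0.3, 0, 0, 0], [0, -0.65, 0.3, 0, 0, 0], [0, -0.6, 0.35, 0, 0, 0], [0, -0.6, 0.4, 0, 0, 0]],
])

```text
clock: 4.45
ee_pos: [0.5196, 0.1854, 0.3729]
ee_rot: [0.737, 0.675, -0.0, -0.0]
ft_force: [1.1, -0.0, 1.3]
opening: -0.0
grip_force: 0.5
```

```bash
python3 - <<'E'
from h import *
s=state();print({k:np.round(s[k],4).tolist() for k in("clock","joints","ee_pos","ft_force")})
im,d,X=cloud("side"); im2,_,_=cloud("wrist")
save("s3",np.hstack([cv2.resize(im[70:230,150:310],(400,400)),cv2.resize(im2,(400,400))]))
E
```

```text
{'clock': 4.45, 'joints': [0.3212, 0.3571, 1.8186, 0.0, 0.9661, 0.4089], 'ee_pos': [0.5196, 0.1854, 0.3729], 'ft_force': [1.1481, -0.0425, 1.2955]}
```

View pics/s3.png

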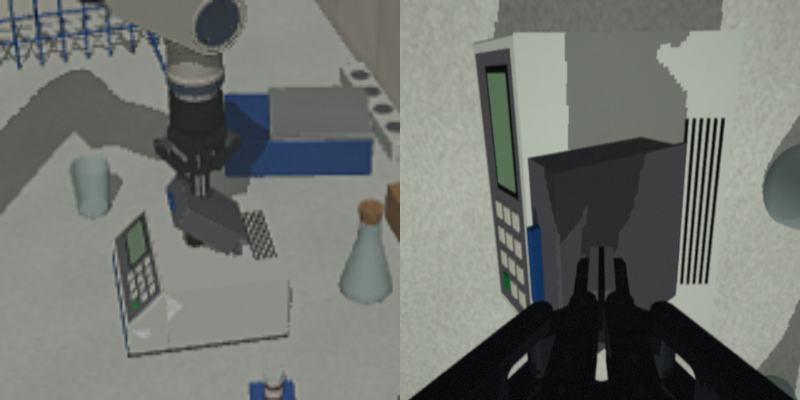

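The lid has followed to about 35°, with the fingertips on its top at about (605,255) in the wrist view. I'll continue.

Call:
carry_out([
  [[0, -0.5, 0.5, 0, 0, 0], [0, -0.5, 0.5, 0, 0, 0], [0, -0.5, 0.6, 0, 0, 0], [0, -0.4, 0.6, 0, 0, 0], [0, -0.3, 0.6, 0, 0, 0], [0, -0.3, 0.6, 0, 0, 0], [0, -0.2, 0.5, 0, 0, 0], [0, -0.1, 0.4, 0, 0, 0], [0, 0, 0.3, 0, 0, 0], [0, 0, 0.2, 0, 0, 0], [0, 0, 0.1, 0, 0, 0], [0, 0, 0, 0, 0, 0]],
])

```text
clock: 5.75
ee_pos: [0.4924, 0.1878, 0.3244]
ee_rot: [0.737, 0.675, 0.0, 0.0]
ft_force: [-1.3, -0.6, 3.0]
opening: 0.0001
grip_force: 1.2
```

Call:
carry_out([
  [[0, 0, 0.1, 0, 0, 0], [0, 0, 0.1, 0, 0, 0], [0, 0, 0, 0, 0, 0], [0, 0, 0, 0, 0, 0]],
])

```text
clock: 6.15
ee_pos: [0.4924, 0.1878, 0.3242]
ee_rot: [0.737, 0.675, 0.0, 0.0]
ft_force: [-7.1, -2.2, 21.1]
opening: 0.0001
grip_force: 10.5
```

Call:
carry_out([
  [[0, 0, -1, 0, 0, 0], [0, 0, -3, 0, 0, 0], [0, 0, -4, 0, 0, 0], [-4, 0.7, 0, 0, 0, 0], [-4, 0.7, 0, 0, 0, 0], [-4, 0.8, 0, 0, 0, 0], [-4, 0.8, 0, 0, 0, 0], [-4, 0.8, 0, 0, 0, 0], [-4, 0.8, 0, 0, 0, 0], [-4, 0.8, 0, 0, 0, 0], [-4, 0.7, 0, 0, 0, 0], [-4, 0.7, 0, 0, 0, 0]],
], hand=6)

```text
clock: 7.35
ee_pos: [0.5285, -0.1786, 0.4025]
ee_rot: [0.738, 0.675, 0.0, 0.0]
ft_force: [0.6, -0.0, 0.7]
opening: 0.0604
grip_force: 0.0
```

Call:
carry_out([
  [[-3.5, 0.5, 0, 0, 0, 4.7], [0, 0, 0, 0, 0, 0], [0, 0, 0, 0, 0, 0]],
])

```text
clock: 7.65
ee_pos: [0.5302, -0.2127, 0.4021]
ee_rot: [0.765, 0.644, 0.0, -0.0]
ft_force: [-0.1, 0.3, -0.9]
opening: 0.0602
grip_force: 0.0
```

```bash
python3 - <<'E'
from h import *
s=state();print({k:np.round(s[k],4).tolist() for k in("clock","joints","ee_pos","ee_rot","ft_force")})
M=Rn.from_quat(s["ee_rot"]).as_matrix()
im,d,X=cloud("side"); im2,_,W=cloud("wrist")
save("s4",np.hstack([cv2.resize(im[70:230,150:310],(400,400)),cv2.resize(im2,(400,400))]))
hsv=cv2.cvtColor(im2,cv2.COLOR_BGR2HSV);H,S,V=cv2.split(hsv)
for c,m in(("red",((H<6)|(H>174))&(S>150)&(V>60)),("yel",(H>18)&(H<32)&(S>130)&(V>60))):
    m=m&(W[...,2]>.095)&(W[...,2]<.108)
    P=W[m]
    (x,y),r=cv2.minEnclosingCircle(P[:,:2].astype(np.float32)*1000);print(c,len(P),x,y,r,np.median(P,0),'tool',M.T@(np.array([x/1e3,y/1e3,.101])-s["ee_pos"]))
t=(X[...,0]>.38)&(X[...,0]<.66)&(X[...,1]>.03)&(X[...,1]<.34)&(X[...,2]>.142)&(X[...,2]<.3)
print(np.percentile(X[t],[2,50,98],axis=0))
E
```

```text
{'clock': 7.65, 'joints': [-0.4024, 0.348, 1.7529, 0.0002, 1.0408, -0.2315], 'ee_pos': [0.5302, -0.2127, 0.4021], 'ee_rot': [0.7649, 0.6441, 0.0001, -0.0001], 'ft_force': [-0.0827, 0.2558, -0.9199]}
red 682 528.67138671875 -212.17507934570312 12.800589561462402 [ 0.52888769 -0.21167395  0.10138783] tool [ 1.80351986e-04 -1.60600210e-03  3.01116869e-01]
yel 586 518.4820556640625 -265.0916748046875 13.102276802062988 [ 0.51863368 -0.26447053  0.10135775] tool [-0.05369837 -0.00264103  0.3011046 ]
[[0.45710709 0.12947251 0.14390243]
 [0.50973367 0.1744536  0.15290724]
 [0.56347542 0.23106191 0.15829426]]
```

View pics/s4.png

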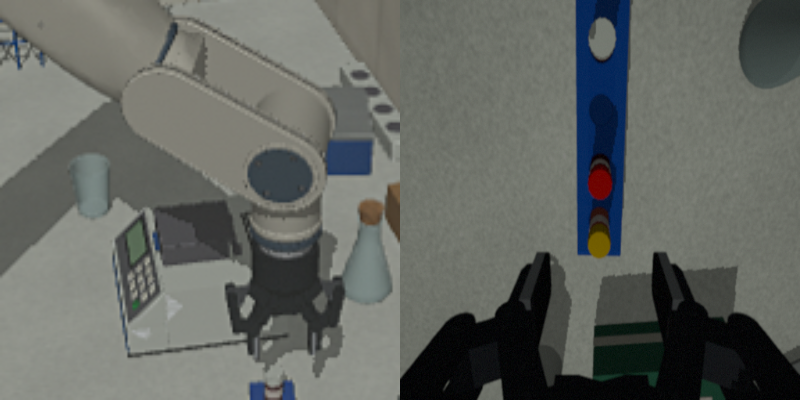

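The left crop shows the lid flat at about (195,235). In the wrist view the red cap at (600,183) sits centred between the fingers, and the yellow cap is at (598,244). Next I'll descend and grip.

Call:
carry_out([
  [[0, -0.1, 3, 0, 0, 0], [0, 0, 4, 0, 0, 0], [0, 0, 4, 0, 0, 0], [0, 0, 3, 0, 0, 0], [0, 0, 2, 0, 0, 0], [0, 0, 1, 0, 0, 0], [0, 0, 0.5, 0, 0, 0], [0, 0, 0, 0, 0, 0]],
])

```text
clock: 8.55
ee_pos: [0.5296, -0.2114, 0.2274]
ee_rot: [0.764, 0.645, 0.0, 0.0]
ft_force: [-0.3, 1.3, 0.3]
opening: 0.0595
grip_force: 0.0
```

Call:
carry_out([
  [[0, 0, 0, 0, 0, 0], [0, 0, 0, 0, 0, 0], [0, 0, 0, 0, 0, 0], [0, 0, 0, 0, 0, 0], [0, 0, 0, 0, 0, 0], [0, 0, 0, 0, 0, 0], [0, 0, 0, 0, 0, 0], [0, 0, 0, 0, 0, 0]],
], hand=1.5, force=40)

```text
clock: 9.35
ee_pos: [0.5298, -0.2121, 0.2283]
ee_rot: [0.765, 0.645, 0.0, 0.001]
ft_force: [-1.0, 0.1, 6.8]
opening: 0.024
grip_force: 39.3
```

Call:
carry_out([
  [[0, 0, -0.5, 0, 0, 0], [0, 0, -1, 0, 0, 0], [0, 0, -1.5, 0, 0, 0], [0, 0, -1.5, 0, 0, 0], [0, 0, -1.5, 0, 0, 0], [0, 0, -1.5, 0, 0, 0], [0, 0, -1.5, 0, 0, 0], [0, 0, -2, 0, 0, 0], [0, 0, -2, 0, 0, 0], [0, 0, -2, 0, 0, 0], [0, 0, -2, 0, 0, 0], [0, 0, 0, 0, 0, 0]],
])

```text
clock: 10.55
ee_pos: [0.5301, -0.2122, 0.4007]
ee_rot: [0.765, 0.645, 0.001, 0.003]
ft_force: [0.9, 0.0, -0.7]
opening: 0.0235
grip_force: 39.3
```

```bash
cat > k.py <<'E'
from h import *
from scipy.optimize import least_squares
def Rw(q): return Rn.from_euler("ZYZYZ",[q[0],q[1]+q[2],q[3],q[4],q[5]+np.pi/2])
# r,z model: base height h, upper arm a, forearm f (+offset e), wrist-flange w
def fk(q,p):
    h,a,f,e,w=p; R1=Rn.from_euler("z",q[0])
    v=np.array([a*np.sin(q[1]),0,h+a*np.cos(q[1])]); s=q[1]+q[2]
    v+=f*np.array([np.sin(s),0,np.cos(s)])+e*np.array([np.cos(s),0,-np.sin(s)])
    return R1.apply(v)+Rw(q).apply([0,0,w])
E
python3 - <<'E'
from k import *
s=state();print({k:np.round(s[k],4).tolist() for k in("clock","joints","ee_pos","ee_rot","ft_force","opening","grip_force")})
D=[([1.101,.424,1.631,0,1.089,-.019],[.272,.562,.404]),([.259,.4778,1.5917,0,1.0768,.3446],[.6225,.1772,.3849]),([.3212,.3571,1.8186,0,.9661,.4089],[.5196,.1854,.3729]),([-.4024,.348,1.7529,0,1.0408,-.2315],[.5302,-.2127,.4021]),(s["joints"],s["ee_pos"])]
f=least_squares(lambda p:np.r_[np.concatenate([fk(q,p)-x for q,x in D]),1e-4*(p-[.3,.45,.45,0,.1])],[.3,.45,.45,0,.1])
print(f.x.round(4),abs(f.fun[:15]).max()); print((Rw(s["joints"]).inv()*Rn.from_quat(s["ee_rot"])).magnitude())
E
```

```text
{'clock': 10.55, 'joints': [-0.4016, 0.348, 1.7564, -0.0, 1.0314, -0.2318], 'ee_pos': [0.5301, -0.2122, 0.4007], 'ee_rot': [0.7645, 0.6446, 0.0013, 0.0026], 'ft_force': [0.8566, 0.0396, -0.6626], 'opening': 0.0235, 'grip_force': 39.2524}Traceback (most recent call last):
  File "<stdin>", line 4, in <module>
    return func(*args, **kwargs)
    vector_fun = VectorFunction(
        fun_wrapped,
    ...<6 lines>...
        workers=workers
    )
    self._update_fun()
    ~~~~~~~~~~~~~~~~^^
    self.f = self.fun_wrapped(xp_copy(self.x))
             ~~~~~~~~~~~~~~~~^^^^^^^^^^^^^^^^^
    return np.atleast_1d(self.fun(x))
                         ~~~~~~~~^^^
    return self.f(x, *self.args, **self.kwargs)
           ~~~~~~^^^^^^^^^^^^^^^^^^^^^^^^^^^^^^
  File "<stdin>", line 4, in <lambda>
  File "k.py", line 9, in fk
    return R1.apply(v)+Rw(q).apply([0,0,w])
                       ~~^^^
  File "k.py", line 3, in Rw
    def Rw(q): return Rn.from_euler("ZYZYZ",[q[0],q[1]+q[2],q[3],q[4],q[5]+np.pi/2])
                      ~~~~~~~~~~~~~^^^^^^^^^^^^^^^^^^^^^^^^^^^^^^^^^^^^^^^^^^^^^^^^^
  File "scipy/spatial/transform/_rotation.pyx", line 1413, in scipy.spatial.transform._rotation.Rotation.from_euler
ValueError: Expected axis specification to be a non-empty string of upto 3 characters, got ZYZYZ
```

```bash
sed -i 's/^def Rw.*/def Rw(q): return Rn.from_euler("ZYZ",[q[0],q[1]+q[2],q[3]])*Rn.from_euler("YZ",[q[4],q[5]+np.pi\/2])/' k.py
python3 - <<'E'
from k import *
s=state()
D=[([1.101,.424,1.631,0,1.089,-.019],[.272,.562,.404]),([.259,.4778,1.5917,0,1.0768,.3446],[.6225,.1772,.3849]),([.3212,.3571,1.8186,0,.9661,.4089],[.5196,.1854,.3729]),([-.4024,.348,1.7529,0,1.0408,-.2315],[.5302,-.2127,.4021]),(s["joints"],s["ee_pos"])]
f=least_squares(lambda p:np.r_[np.concatenate([fk(q,p)-x for q,x in D]),1e-4*(p-[.3,.45,.45,0,.1])],[.3,.45,.45,0,.1])
p=f.x;print(p.round(4),abs(f.fun[:15]).max()); print((Rw(s["joints"]).inv()*Rn.from_quat(s["ee_rot"])).magnitude())
lo=np.array([-3,-.9,.09,-1.31,.11,-2.54]);hi=np.array([3,2.11,2.58,4.45,2.69,2.54])
R0=Rn.from_quat(s["ee_rot"]);g=s["ee_pos"]+R0.apply([0,0,.155])+[0,0,.05]
for ax in([0,1,0],[0,-1,0],[1,0,0],[-1,0,0]):
    q=np.array(s["joints"]);print(ax)
    for a in range(0,91,10):
        R=R0*Rn.from_rotvec(np.radians(a)*np.array(ax)); t=g-R.apply([0,0,.155])
        r=least_squares(lambda q:np.r_[fk(q,p)-t,.3*(R.inv()*Rw(q)).as_rotvec()],np.clip(q,lo+1e-3,hi-1e-3),bounds=(lo,hi)); q=r.x
        if a%30==0 or r.cost>1e-6: print(a,q.round(2),f"{r.cost:.1e}")
E
```

```text
[0.3003 0.562  0.4851 0.0772 0.1145] 0.011490012050762555
3.920429663323072e-16
[0, 1, 0]
0 [-0.38  0.29  1.71 -0.    1.13 -0.21] 3.2e-20
30 [-0.6   0.4   1.65  0.49  1.35 -0.6 ] 2.5e-16
60 [-0.73  0.58  1.6   0.83  1.66 -0.8 ] 2.5e-16
90 [-0.78  0.79  1.58  1.11  1.98 -0.9 ] 1.7e-28
[0, -1, 0]
0 [-0.38  0.29  1.71 -0.    1.13 -0.21] 3.2e-20
30 [-0.14  0.31  1.77 -0.58  1.14  0.3 ] 4.6e-29
60 [ 0.03  0.46  1.81 -1.05  1.38  0.71] 5.2e-21
90 [ 0.1   0.69  1.82 -1.31  1.73  0.97] 9.6e-05
[1, 0, 0]
0 [-0.38  0.29  1.71 -0.    1.13 -0.21] 3.2e-20
30 [-0.34  0.53  1.43 -0.09  1.69 -0.16] 3.7e-27
60 [-0.32  0.77  1.23 -0.16  2.17 -0.16] 5.1e-22
90 [-0.31  0.97  1.15 -0.27  2.57 -0.23] 2.3e-21
[-1, 0, 0]
0 [-0.38  0.29  1.71 -0.    1.13 -0.21] 3.2e-20
30 [-0.44  0.13  2.01  0.29  0.5  -0.49] 5.8e-18
60 [-0.53  0.17  2.27  2.31  0.44 -2.54] 2.5e-05
70 [-0.6   0.2   2.3   2.3   0.65 -2.54] 9.9e-04
80 [-0.65  0.25  2.32  2.31  0.85 -2.54] 3.4e-03
90 [-0.69  0.33  2.32  2.36  1.07 -2.54] 7.0e-03
```

Call:
carry_out([
  [[0, 0, -1.5, 0, 0, 0], [0, 0, -2, 0, 0, 0], [0, 0, -1.5, 0, 0, 0], [-1.1, 0, 0.05, 0, 4, 0], [-1.6, 0, 0.1, 0, 6, 0], [-1.6, 0, 0.1, 0, 6, 0], [-1.6, 0, 0.1, 0, 6, 0], [-1.6, 0, 0.1, 0, 6, 0], [-1.6, 0, 0.1, 0, 6, 0], [-1.6, 0, 0.1, 0, 6, 0], [0, 0, 0, 0, 0, 0]],
], force=50)

```text
clock: 11.65
ee_pos: [0.5118, -0.3102, 0.4077]
ee_rot: [0.719, 0.604, 0.261, -0.222]
ft_force: [-0.0, 0.2, -1.9]
opening: 0.0241
grip_force: 49.1
```

Call:
carry_out([
  [[-1.6, 0, 0.1, 0, 6, 0], [-1.6, 0, 0.1, 0, 6, 0], [-1.6, 0, 0.1, 0, 6, 0], [-1.6, 0, 0.1, 0, 6, 0], [-1.6, 0, 0.1, 0, 6, 0], [-1.6, 0, 0.1, 0, 6, 0], [-1.6, 0, 0.1, 0, 6, 0], [-1.1, 0, 0.05, 0, 4, 0], [0, 0, 0, 0, 0, 0], [0, 0, 0, 0, 0, 0], [0, 0, 0, 0, 0, 0]],
])

```text
clock: 12.75
ee_pos: [0.5042, -0.3611, 0.304]
ee_rot: [0.56, 0.473, 0.521, -0.439]
ft_force: [0.8, 0.5, -0.4]
opening: 0.0242
grip_force: 49.1
```

```bash
python3 - <<'E'
from h import *
s=state();print({k:np.round(s[k],4).tolist() for k in("clock","joints","joint_vel","ee_pos","ft_force","opening","grip_force")}); M=Rn.from_quat(s["ee_rot"]).as_matrix();print(M.round(3),np.array(s["ee_pos"])+M[:,2]*.155)
im,d,X=cloud("side"); im2,_,_=cloud("wrist")
save("s5",np.hstack([cv2.resize(im[70:330,120:380],(400,400)),cv2.resize(im2,(400,400))]))
E
```

```text
{'clock': 12.75, 'joints': [-0.8066, 0.7837, 1.5732, 1.0388, 1.9475, -0.9149], 'joint_vel': [-0.0016, -0.0065, -0.0016, 0.0052, 0.007, -0.003], 'ee_pos': [0.5042, -0.3611, 0.304], 'ft_force': [0.8421, 0.4603, -0.4046], 'opening': 0.0242, 'grip_force': 49.1321}
[[ 0.011  0.986  0.168]
 [ 0.072 -0.168  0.983]
 [ 0.997  0.001 -0.073]] [ 0.5301734  -0.20868274  0.29272609]
```

View pics/s5.png

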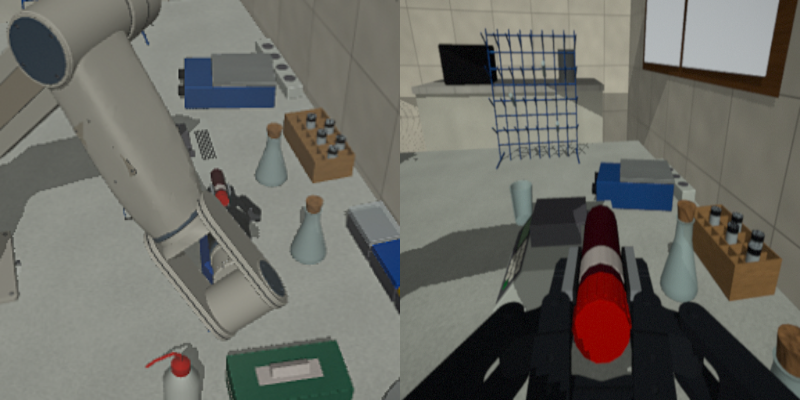

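The wrist view shows the vial lying level along the fingers, cap at (605,320) and foot at (600,215). The lid is flat behind it at about (560,225). The grip is 49 N, the vial's middle is about 0.29 m up, and the joints are still.

```bash
python3 -c "
from station import *
print(finish_job())"
```

```text
the job is handed in; nothing more can be done
None
```

I handed the job in at about 13 s: lid closed, red-capped vial drawn straight up and held still within about 5° of level, about 29 cm above the bench. Nothing else was seen to move; no verdict was returned.

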